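# Clip the handle onto the griddle's grease drawer and pull it out

## Robot

A 6-joint arm with a two-finger parallel gripper is mounted at the origin on the work surface. World frame = base frame: x ahead of the robot, y to its left, z up, the work surface at z = 0. Lengths are in m, angles in rad, forces in N, time in s.
With the tool pointing down it reaches from about 0.3 to 0.875 m from the base axis. Payload 6.4 kg.
Tool frame: the origin (TCP) lies midway between the tips of the shut fingers; the grasp point (between the pads) lies 19 mm behind it; y points along the fingers, x is the direction in which the jaws open and shut, and the axes are right-handed (so a half turn about y gives the same grasp; the last joint's range is limited). The gripper opens to 85 mm and grips with 20 to 120 N. Pads are 22 mm wide; open, the fingers measure 114 mm over their backs; the gripper's body (76 mm by 85 mm) begins 54 mm behind the grasp point. The pads swing forward as they close: fully open they stand 13 mm farther back than shut.
Start: joints at [-1.549, 0.181, 1.607, -0, 1.354, -0.206], TCP at [0.13, -0.56, 0.231] pointing down, gripper open.
Joint ranges: [-2.99, 2.99], [-0.89, 2.07], [0.3, 2.58], [-1.14, 4.28], [0, 2.63], [-3.12, 3.12]. Speed limits (rad/s): [2.57, 2.57, 3.01, 3.14, 3.14, 3.14].

## Interface

Orientations are given as a unit quaternion [w, x, y, z].
In Python, from bench import ctrl gives the robot as it stands.
- The arm moves only by the tool step_arm, never from a script. Its argument "commands" is a list of rows, each a list of 7 numbers: the turn, a rotation vector about the tool's x, y, z in units of 6 degrees (1.0 is 6 degrees), then the shift along the tool's x, y, z in units of 30 mm (1.0 is 30 mm), then the opening, from 0 (shut) to 1 (fully open). A call has 1 to 10 rows; each row shifts and turns the commanded pose from where the row before left it, along the tool's axes as they then stand; what a row does not reach is not made up. A row lasts 1/10 s, in which the tool goes at most 50 mm and 8.59 degrees, less where a joint would pass 70% of its speed; a pose out of reach is approached as far as the arm can. A call with a number of a shift or a turn outside -1 to 1 is refused whole. A call with a gripper value outside its range is refused whole. The fingers move at their own pace and stop on an object; the grip force is fixed at half the most. Time passes only in rows, so rows that do not move let the fingers close. It gives the time, the measured TCP pose, the force and the opening at its end, in the units of the state.
- ctrl.get_obs(): the state, without advancing time (a new reading comes with each control period).
- ctrl.camera(name): name is "scene" or "top" or "wrist"; returns (picture, depth): 420x560x3 uint8, blue, green, red; 420x560 float32, m along the optical axis (not along the pixel's ray), 0 where there is no reading.
- ctrl.get_calibration(name): a dict with "intrinsics" (3x3 intrinsics, pixels), "R" (3x3) and "t" (3): a world point X has camera coordinates R X + t. Camera axes: x right, y down, z forward; pixel columns grow to the right and rows downward; lengths in m; the calibration is good to about 2 mm. The wrist camera is an equidistant fisheye: a pixel r from the principal point sees the ray r / f radians off the axis. A picture is of the moment at which its call begins: read the wrist's pose just before it. get_calibration takes no time and is no camera call; for the wrist camera it gives the pose at the moment of the call.
- ctrl.hand_in(): hands the job in, once; it reports no verdict.
Trained networks look in the newest picture that a camera, given by its name, has taken for a name from the list of things; names that differ only in an ending like _2 or _b are one class to them, and where a whole thing is asked for, a point or a joint stands for the part that bears it (a point fixed in the world has none). Each returns a list of dicts, best first, with "p" (0 to 1); they miss things now and then, are a little off and sometimes report something else, mostly with a low value. They report only what shows in the picture. A call takes as long as a camera call. They do not tell look-alikes from the thing itself.
- ctrl.boxes_of(thing, camera): "point" ([x, y, z] in m, in the coordinates of the camera as it stood for that picture, good to about 4 mm: the middle of the surface that is visible of it).
- ctrl.silhouettes(thing, camera): "pixels" (420x560 bool, what is visible of it).
The state is a dict: "time_s": time; "q": joint angles; "dq": joint speeds; "joint_efforts": joint torques, N m; "eef_pos": TCP position; "eef_rot": TCP orientation; "wrist_force": force on the tool from outside, world axes, zero at the start; "torque": the same for the moment, N m; "opening": opening from 0.0 (shut) to 1.0 (fully open).
Only numpy, scipy, OpenCV 4.12 (cv2) and the standard library are available. Lean on these libraries where they do the work, as an engineer would, in place of code of your own. Each camera call takes 0.05 s, during which the arm holds its last target.

## Task

Slide the loose square handle, open end first and hole upward, all the way onto the stub on the front of the griddle's grease drawer until the orange spring button pops up through the hole. Then use the handle to pull the drawer out to its stop, and let go, leaving the handle clipped on and the other things on the counter where they are.

Things in the scene. Friction and masses are not known exactly. Their poses are not given: they have to be found in the camera images.
- handle_center (a point): centre of the loose handle, a square tube 170 mm long, 32 mm wide and high, about 0.22 kg, lying on the counter, hole up. x runs along it to its open end (mouth, bare aluminium, 85 mm from the centre), z up through the side with the hole; the black end is closed. Walls 3.5 mm; inside 25 by 25 mm, 75 mm deep or more from the mouth. Grip it across its 32 mm width at the centre, from above
- handle_hole (a point): middle of the hole in the handle's top wall, 26 mm long (along the tube) and 16 mm wide, 46 mm from the handle's centre towards the mouth (39 mm behind the mouth), 14 mm above the handle's axis
- stub_tip (a point): free end of the stub, on its axis, 70 mm above the counter. The stub, 22 by 22 mm, stands 70 mm out of the drawer's front and moves with it; its last 15 mm are a tapered nose (9 mm across at the tip). x points level from the tip into the drawer, the way the handle slides on; z up. Fully on, the handle's mouth touches the drawer's front and its centre lies 15 mm before this point (towards minus x)
- button_seat (a point): point on the drawer 3 mm above the top of the stub, at the middle of the orange spring button, 32 mm along x from stub_tip; with the handle fully on and clipped, handle_hole lies within 3 mm of it
- button (a joint): orange sprung button on top of the stub, in m pressed down: 0 up (8.5 mm proud of the stub), 0.0105 fully down. A wedge 11 mm wide, 24 mm long: it slopes at 30 degrees towards the tip, so the handle sliding on presses it down (up to about 12 N of push); its drawer side is square, so once up through the hole it holds the handle against pulling
- drawer (a joint): the grease drawer, in m pulled out: 0 shut, 0.09 at its stop; it slides out along minus x of stub_tip with about 2 N of drag and stays where it is left; it may start up to 12 mm open and is then pushed shut while the handle goes on
- griddle: the fixed griddle, 320 mm wide, 320 mm deep, 192 mm high. Origin on the counter under the middle of the shut drawer's front face; x points from its front into the machine, parallel to x of stub_tip. Its front stands 12 mm behind the shut drawer's; two control knobs, 115 mm either side of the middle and 136 mm up, reach 4 mm past the drawer's front
- sauce: bystander: orange sauce bottle with white cap, 60 mm across, 140 mm tall, origin at the centre of its underside
- pan: bystander: open steel food pan, 108 by 176 mm, 65 mm high, origin at the centre of its underside
- bowl: bystander: white bowl, 110 mm across, 50 mm high, origin at the centre of its underside
Things that resemble listed ones, but are neither listed nor needed, are in the scene too. What is meant by the part that bears handle_center is not purple or turquoise, and is the larger of those in its own colour.

How it is judged:
On the way, in this order (a step that is already met when the one before it is completed fails the run):
1. the handle is fully on the stub and the button is up in its hole (distance between handle_hole and button_seat below 0.01 m and angle between the x axis of handle_center and the x axis of stub_tip, either way round below 0.15 rad and value of joint button below 0.0035 m), for 0.2 s.
2. the drawer has been pulled out to its stop by the clipped handle (all of step 1 and value of joint drawer above 0.08 m), for 0.2 s.
At the end, for the whole second after the job is handed in: The handle is on the stub along its line (within 0.15 rad), its hole within 10 mm of the button's place and the button up (pressed less than 3.5 mm); the drawer is out by more than 80 of its 90 mm; the handle is at rest and let go (all of step 2 and linear speed of handle below 0.02 m/s); the robot touches nothing.
It fails at once if the bottle, the pan or the bowl is moved more than 30 mm (distance of any of sauce, pan, bowl from where it was at the start of the episode above 0.03 m).
It fails at once if the drawer is pulled out more than 30 mm without the handle on its stub (value of joint drawer above 0.03 m and distance between handle_hole and button_seat above 0.03 m).
It also fails if it takes over 48 s, if anything falls off the work surface, if the arm or the gripper's body presses on something with over 40 N, if the wrist force passes 120 N, or if a joint passes its speed limit or range.

## Working session

There is one attempt and no reset: what is moved stays moved. The work goes in short steps, Python scripts to look and compute and a tool call to move; the robot and the scene stay as the last step left them, time stands still between calls to the robot, and variables do not carry over. Pictures are saved under pics/ and viewed, and the job is handed in when it is done.

Besides the shell and the picture viewer there is one more tool, called after ">>>" as name([rows], argument=value, ...), one row to a line, values as JSON. step_arm: Moves the arm, as the interface text tells. Its arguments: {"type":"object","properties":{"commands":{"type":"array"}},"required":["commands"]}

```bash
ls; mkdir -p pics; cat > h.py <<'E'
import numpy as np, cv2
from bench import ctrl
def world(c,cal,px,d):
    K=cal["intrinsics"];u,v=px
    p=np.array([(u-K[0,2])/K[0,0]*d,(v-K[1,2])/K[1,1]*d,d]);return cal["R"].T@(p-cal["t"])
E
python3 - <<'E'
from h import *
o=ctrl.get_obs();print(o["time_s"],o["eef_pos"],o["eef_rot"],o["opening"])
for n in ("scene","top"):
    im,d=ctrl.camera(n);cal=ctrl.get_calibration(n);print(n,cal)
    cv2.imwrite(f"pics/{n}0.png",im);np.save(f"{n}_d0.npy",d)
    R=np.array(cal["R"]);t=np.array(cal["t"])
    for th in ("handle_center","stub_tip","button","griddle","sauce","pan","bowl"):
        for b in ctrl.boxes_of(th,n): print(th,round(b["p"],2),np.round(R.T@(np.array(b["point"])-t),3))
E
```

```text
pics
0.0 [ 0.12987344 -0.55956109  0.23036378] [ 0.55408026 -0.5530994   0.44033333 -0.43952552] 0.9975852163756775
scene {'intrinsics': array([[399.60429443,   0.        , 281.86320885],
       [  0.        , 399.60429443, 205.91967664],
       [  0.        ,   0.        ,   1.        ]]), 'R': array([[-0.00432495,  0.99991331, -0.0124364 ],
       [ 0.75879234, -0.00481869, -0.65131479],
       [-0.65131826, -0.01225355, -0.75870572]]), 't': array([-0.12601455, -0.34601809,  1.44290909])}
handle_center 0.75 [0.373 0.451 0.025]
handle_center 0.73 [0.388 0.082 0.035]
handle_center 0.62 [0.454 0.253 0.032]
handle_center 0.59 [0.282 0.238 0.023]
stub_tip 0.83 [ 0.562 -0.141  0.08 ]
griddle 0.68 [ 0.622 -0.303  0.167]
griddle 0.6 [0.527 0.452 0.027]
sauce 0.92 [0.773 0.133 0.086]
pan 0.55 [0.711 0.334 0.019]
bowl 0.91 [0.526 0.455 0.028]
top {'intrinsics': array([[408.73792087,   0.        , 277.72995701],
       [  0.        , 408.73792087, 207.21139402],
       [  0.        ,   0.        ,   1.        ]]), 'R': array([[-1.68496652e-02, -9.99857674e-01, -8.49208431e-04],
       [-9.99035450e-01,  1.68702416e-02, -4.05408996e-02],
       [ 4.05494559e-02,  1.65288743e-04, -9.99177519e-01]]), 't': array([0.15499239, 0.50960763, 1.09623357])}
handle_center 0.83 [0.446 0.256 0.034]
handle_center 0.63 [0.366 0.454 0.023]
handle_center 0.62 [0.277 0.242 0.02 ]
handle_center 0.55 [0.362 0.077 0.033]
stub_tip 0.86 [ 0.549 -0.146  0.079]
stub_tip 0.21 [0.728 0.343 0.002]
griddle 0.96 [ 0.559 -0.295  0.167]
sauce 0.58 [0.742 0.132 0.099]
pan 0.94 [0.726 0.339 0.   ]
bowl 0.86 [0.542 0.458 0.023]
```

View pics/scene0.png

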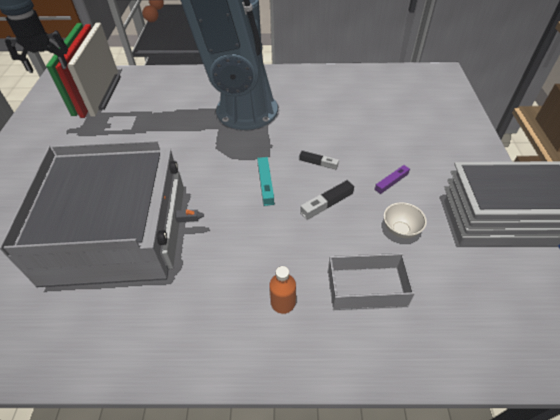

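View pics/top0.png

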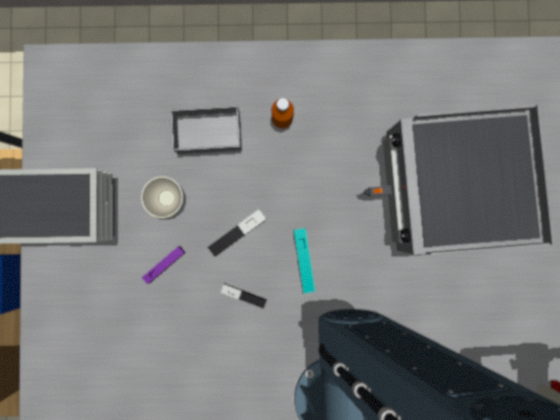

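Candidates for the handle in the scene picture are turquoise (266,181), purple (393,179), small black/aluminium (319,159) and large black/aluminium (328,198). By the description it is the large black one, at top-view pixel (237,233), with its mouth towards (262,214). The stub is at top (372,191), pointing to world +y.

```bash
python3 - <<'E'
from h import *
for n in ("top","scene"):
    im,d=ctrl.camera(n);cal=ctrl.get_calibration(n);K=cal["intrinsics"];R=cal["R"];t=cal["t"]
    v,u=np.mgrid[:420,:560]
    P=np.stack([(u-K[0,2])/K[0,0]*d,(v-K[1,2])/K[1,1]*d,d],-1)
    W=(P-t)@R
    np.save(f"W_{n}.npy",W)
    for th in ("handle_center","stub_tip"):
        for b in ctrl.silhouettes(th,n):
            m=b["pixels"]&(d>0); w=W[m]
            print(n,th,round(b["p"],2),m.sum(),"uv",np.argwhere(m).mean(0)[::-1].round(),"mean",w.mean(0).round(3),"zpct",np.percentile(w[:,2],[5,50,95]).round(3))
            top=w[(w[:,2]>np.percentile(w[:,2],60)-.008)]
            r=cv2.minAreaRect((top[:,:2]*1000).astype(np.float32));print("   rect",np.round(r[0],1),np.round(r[1],1),round(r[2],1))
    c=(237,233) if n=="top" else (328,198); s=(380,191) if n=="top" else (190,215)
    a=[cv2.resize(im[y-38:y+38,x-48:x+48],(800//2,316),interpolation=cv2.INTER_CUBIC) for x,y in (c,s)]
    cv2.imwrite(f"pics/crop_{n}.png",np.hstack(a))
W=np.load("W_top.npy");
print("stub rows");
for r in range(184,199): print(r,[ "%.3f"%z for z in W[r,355:400:3,2]])
print("table z",np.median(W[300:320,100:200,2]))
E
```

```text
top handle_center 0.86 822 uv [236. 233.] mean [0.445 0.26  0.028] zpct [0.002 0.031 0.035]
   rect [445.2 258.2] [ 32.1 170.2] 35.4
top handle_center 0.71 776 uv [304. 260.] mean [0.371 0.08  0.028] zpct [0.002 0.031 0.035]
   rect [369.1  79.6] [169.7  31.9] 7.6
top handle_center 0.62 503 uv [243. 296.] mean [0.277 0.243 0.018] zpct [-0.001  0.022  0.026]
   rect [276.3 242.6] [121.7  24.4] 68.4
top handle_center 0.55 445 uv [163. 265.] mean [0.363 0.455 0.021] zpct [0.003 0.023 0.026]
   rect [362.9 456.7] [ 24.4 127.9] 39.8
top stub_tip 0.63 1378 uv [391. 189.] mean [ 0.551 -0.142  0.081] zpct [0.038 0.083 0.106]
   rect [ 546.3 -127.5] [262.6  58.5] 4.8
top stub_tip 0.6 571 uv [282. 114.] mean [0.746 0.132 0.09 ] zpct [0.016 0.094 0.14 ]
   rect [754.4 131.4] [50.7 47. ] 87.7
scene handle_center 0.83 388 uv [318. 159.] mean [0.281 0.238 0.019] zpct [0.005 0.022 0.027]
   rect [278.3 239.7] [122.3  30.6] 68.5
scene handle_center 0.82 426 uv [391. 179.] mean [0.369 0.452 0.02 ] zpct [0.003 0.024 0.028]
   rect [362.7 455.2] [ 26.9 130.7] 40.2
scene handle_center 0.73 846 uv [326. 
[... 1876 characters left out ...]
'0.078', '0.079', '0.081', '0.078', '0.083', '0.080', '0.080', '0.097', '0.102']
195 ['-0.003', '-0.002', '-0.000', '0.000', '0.070', '0.081', '0.074', '0.084', '0.077', '0.065', '-0.002', '0.046', '0.072', '0.101', '0.105']
196 ['-0.001', '0.002', '0.001', '-0.002', '-0.003', '0.063', '-0.003', '-0.000', '-0.000', '-0.000', '0.000', '0.044', '0.069', '0.101', '0.105']
197 ['-0.001', '0.002', '-0.001', '-0.006', '0.001', '0.000', '0.000', '-0.005', '-0.003', '-0.002', '-0.003', '0.041', '0.074', '0.098', '0.104']
198 ['-0.001', '-0.001', '0.002', '-0.007', '-0.006', '-0.002', '-0.003', '-0.003', '-0.001', '-0.005', '-0.002', '0.044', '0.071', '0.096', '0.103']
table z -0.00042089415126116445
```

View pics/crop_top.png

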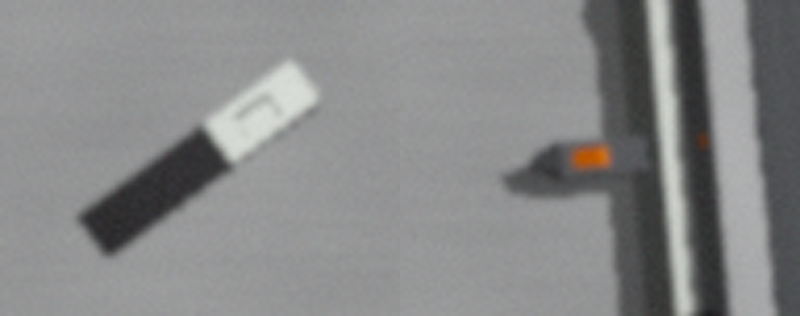

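View pics/crop_scene.png

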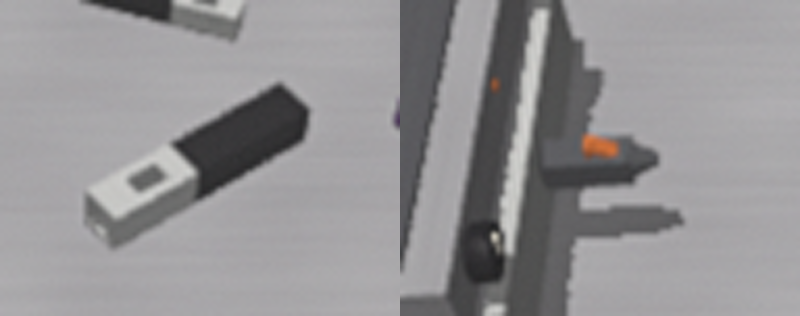

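```bash
python3 - <<'E'
from h import *
for n,(a,b,c,d) in dict(top=(180,203,358,400),scene=(200,230,165,212)).items():
    W=np.load(f"W_{n}.npy")[a:b,c:d].reshape(-1,3)
    m=(W[:,2]>.074)&(W[:,2]<.086)&(W[:,1]>-.165)&(W[:,0]>.5)&(W[:,0]<.58)
    w=W[m];
    print(n,len(w),"y range",np.percentile(w[:,1],[0,2,98,100]).round(4))
    b=w[(w[:,1]<-.09)&(w[:,1]>-.15)]
    for y in np.arange(-.16,-.06,.01):
        s=w[abs(w[:,1]-y)<.005]
        if len(s)>3: print("  y %.3f x %.4f..%.4f mid %.4f z %.4f"%(y,s[:,0].min(),s[:,0].max(),(s[:,0].min()+s[:,0].max())/2,np.median(s[:,2])))
    W=np.load(f"W_{n}.npy").reshape(-1,3)
    tip=W[(W[:,2]>.06)&(W[:,2]<.095)&(abs(W[:,0]-.55)<.03)&(W[:,1]>-.12)&(W[:,1]<0)]
    print("tip y max",np.sort(tip[:,1])[-6:].round(4))
    # griddle body rectangle
    g=W[(W[:,2]>.17)&(W[:,2]<.2)&(W[:,0]>.25)&(W[:,0]<.85)&(W[:,1]<-.15)&(W[:,1]>-.6)]
    r=cv2.minAreaRect((g[:,:2]*1000).astype(np.float32));print("griddle",r)
    # drawer front top edge
E
```

```text
top 228 y range [-0.1454 -0.145  -0.0793 -0.0745]
  y -0.150 x 0.5179..0.5357 mid 0.5268 z 0.0805
  y -0.140 x 0.5174..0.5741 mid 0.5458 z 0.0808
  y -0.130 x 0.5381..0.5589 mid 0.5485 z 0.0804
  y -0.120 x 0.5384..0.5587 mid 0.5486 z 0.0794
  y -0.110 x 0.5361..0.5566 mid 0.5463 z 0.0809
  y -0.100 x 0.5359..0.5569 mid 0.5464 z 0.0807
  y -0.090 x 0.5363..0.5567 mid 0.5465 z 0.0805
  y -0.080 x 0.5392..0.5521 mid 0.5457 z 0.0761
tip y max [-0.0751 -0.0747 -0.0745 -0.0737 -0.0733 -0.0731]
griddle ((561.152587890625, -325.09112548828125), (320.5921630859375, 283.6185607910156), 3.6536498069763184)
scene 225 y range [-0.1473 -0.1468 -0.0786 -0.0744]
  y -0.150 x 0.5048..0.5404 mid 0.5226 z 0.0819
  y -0.140 x 0.5347..0.5793 mid 0.5570 z 0.0824
  y -0.130 x 0.5384..0.5630 mid 0.5507 z 0.0827
  y -0.120 x 0.5404..0.5625 mid 0.5515 z 0.0824
  y -0.110 x 0.5371..0.5618 mid 0.5494 z 0.0825
  y -0.100 x 0.5351..0.5603 mid 0.5477 z 0.0824
  y -0.090 x 0.5363..0.5596 mid 0.5479 z 0.0817
  y -0.080 x 0.5406..0.5544 mid 0.5475 z 0.0783
tip y max [-0.0765 -0.0756 -0.0748 -0.0746 -0.0745 -0.0744]
griddle ((563.127197265625, -325.3025817871094), (327.0564880371094, 285.44488525390625), 4.3135905265808105)
```

The crops confirm the choice: large handle with an aluminium mouth at the upper right and the hole up. The stub's orange button faces up. Next I plan the motion.

```bash
cat >> h.py <<'E'
from scipy.spatial.transform import Rotation as Ro
def pose():
    o=ctrl.get_obs();q=o["eef_rot"];return np.array(o["eef_pos"]),Ro.from_quat([q[1],q[2],q[3],q[0]]),o
def plan(target,yaw_x=None):
    """target TCP; tool pointing down with tool x at yaw (deg, mod 180)"""
    p,R,o=pose();M=R.as_matrix()
    tx=np.degrees(np.arctan2(M[1,0],M[0,0]))
    print("t",o["time_s"],"p",p.round(4),"toolx yaw",tx.round(2),"tooly",M[:,1].round(3),"q",np.round(o["q"],2),"F",np.round(o["wrist_force"],1),"open",round(o["opening"],3))
    dp=np.array(target)-p; print("shift tool units (now frame)",(M.T@dp/.03).round(2))
    if yaw_x is not None:
        for k in (-360,-180,0,180,360):
            y=np.radians(yaw_x+k);T=np.array([[np.cos(y),0,0],[np.sin(y),0,0],[0,0,0]]).astype(float)
            x=np.array([np.cos(y),np.sin(y),0]);yy=np.array([0,0,-1.]);z=np.cross(x,yy)
            G=np.stack([x,yy,z],1); rv=Ro.from_matrix(M.T@G).as_rotvec(degrees=True)
            if k in(0,180): print("  yaw",yaw_x+k,"rotvec/6",(rv/6).round(2),"shift in goal frame",(G.T@dp/.03).round(2))
E
python3 - <<'E'
from h import *
plan([.445,.2575,.12],35.4)
E
```

```text
t 1.1 p [ 0.1299 -0.5602  0.2313] toolx yaw -76.95 tooly [-0. -0. -1.] q [-1.55  0.18  1.61 -0.    1.35 -0.21] F [-0.3 -0.   0.6] open 1.004
shift tool units (now frame) [-24.18   3.71  16.39]
  yaw 35.4 rotvec/6 [  0.   -18.72   0.  ] shift in goal frame [24.35  3.71 16.13]
  yaw 215.4 rotvec/6 [-0.   11.28  0.  ] shift in goal frame [-24.35   3.71 -16.13]
```

```bash
cat >> h.py <<'E'
from scipy.linalg import logm
def twist(target,yaw,n):
    p,R,o=pose();y=np.radians(yaw)
    x=np.array([np.cos(y),np.sin(y),0]);yy=np.array([0,0,-1.]);G=np.stack([x,yy,np.cross(x,yy)],1)
    A=np.eye(4);A[:3,:3]=R.as_matrix();A[:3,3]=p;B=np.eye(4);B[:3,:3]=G;B[:3,3]=target
    s=lambda L:np.real(L)
    # rows: rotate+shift; shift along axes before the turn
    w=None
    L=np.real(logm(np.linalg.inv(A)@B))
    rv=np.array([L[2,1],L[0,2],L[1,0]])
    from scipy.linalg import expm
    St=expm(L/n)
    print("n",n,"rot/6deg",(np.degrees(rv)/n/6).round(3),"shift/30mm(old axes)",(St[:3,3]/.03).round(3),"(new axes)",(St[:3,:3].T@St[:3,3]/.03).round(3))
E
python3 - <<'E'
from h import *
plan([.445,.2575,.25],35.4);twist([.445,.2575,.25],35.4,37)
E
```

```text
t 1.1 p [ 0.1299 -0.5602  0.2313] toolx yaw -76.95 tooly [-0. -0. -1.] q [-1.55  0.18  1.61 -0.    1.35 -0.21] F [-0.3 -0.   0.6] open 1.004
shift tool units (now frame) [-24.18  -0.62  16.39]
  yaw 35.4 rotvec/6 [  0.   -18.72   0.  ] shift in goal frame [24.35 -0.62 16.13]
  yaw 215.4 rotvec/6 [-0.   11.28  0.  ] shift in goal frame [-24.35  -0.62 -16.13]
n 37 rot/6deg [ 0.    -0.506  0.   ] shift/30mm(old axes) [-0.02  -0.017  0.931] (new axes) [ 0.03  -0.017  0.931]
```

>>> step_arm([
  [0,-0.5,0,0,-0.12,0.93,1],
  [0,-0.5,0,0,-0.12,0.93,1],
  [0,-0.5,0,0,-0.12,0.93,1],
  [0,-0.5,0,0,-0.12,0.93,1],
  [0,-0.5,0,0,-0.12,0.93,1],
  [0,-0.5,0,0,-0.12,0.93,1],
  [0,-0.5,0,0,-0.12,0.93,1],
  [0,-0.5,0,0,-0.12,0.93,1],
  [0,-0.5,0,0,-0.12,0.93,1],
  [0,-0.5,0,0,-0.12,0.93,1],
])

```text
time_s: 2.1
eef_pos: [0.3775, -0.4362, 0.2674]
eef_rot: [-0.649, 0.649, -0.281, 0.281]
wrist_force: [-0.1, -0.2, 0.6]
opening: 0.998
```

>>> step_arm([
  [0,-0.5,0,0,0,0.93,1],
  [0,-0.5,0,0,0,0.93,1],
  [0,-0.5,0,0,0,0.93,1],
  [0,-0.5,0,0,0,0.93,1],
  [0,-0.5,0,0,0,0.93,1],
  [0,-0.5,0,0,0,0.93,1],
  [0,-0.5,0,0,0,0.93,1],
  [0,-0.5,0,0,0,0.93,1],
  [0,-0.5,0,0,0,0.93,1],
  [0,-0.5,0,0,0,0.93,1],
])

```text
time_s: 3.1
eef_pos: [0.5291, -0.2056, 0.2673]
eef_rot: [0.699, -0.699, 0.103, -0.104]
wrist_force: [0.8, 0.5, -0.0]
opening: 1.002
```

>>> step_arm([
  [0,-0.5,0,0,0,0.93,1],
  [0,-0.5,0,0,0,0.93,1],
  [0,-0.5,0,0,0,0.93,1],
  [0,-0.5,0,0,0,0.93,1],
  [0,-0.5,0,0,0,0.93,1],
  [0,-0.5,0,0,0,0.93,1],
  [0,-0.5,0,0,0,0.93,1],
  [0,-0.5,0,0,0,0.93,1],
  [0,-0.5,0,0,0,0.93,1],
  [0,-0.5,0,0,0,0.93,1],
])

```text
time_s: 4.1
eef_pos: [0.5451, 0.0698, 0.2673]
eef_rot: [0.702, -0.702, -0.081, 0.081]
wrist_force: [0.2, -0.1, 0.4]
opening: 0.999
```

```bash
python3 - <<'E'
from h import *
plan([.445,.2575,.12],35.4);twist([.445,.2575,.13],35.4,8)
E
```

```text
t 4.1 p [0.5451 0.0698 0.2673] toolx yaw 13.17 tooly [ 0.  0. -1.] q [-0.09  0.09  1.63  0.    1.42 -0.32] F [ 0.2 -0.1  0.4] open 0.999
shift tool units (now frame) [-1.82  4.91  6.85]
  yaw 35.4 rotvec/6 [ 0.  -3.7  0. ] shift in goal frame [0.9  4.91 7.03]
  yaw 215.4 rotvec/6 [-0.  26.3  0. ] shift in goal frame [-0.9   4.91 -7.03]
n 8 rot/6deg [ 0.    -0.463  0.   ] shift/30mm(old axes) [-0.081  0.572  0.888] (new axes) [-0.037  0.572  0.891]
```

>>> step_arm([
  [0,-0.46,0,-0.06,0.5,0.89,1],
  [0,-0.46,0,-0.06,0.5,0.89,1],
  [0,-0.46,0,-0.06,0.5,0.89,1],
  [0,-0.46,0,-0.06,0.5,0.89,1],
  [0,-0.46,0,-0.06,0.5,0.89,1],
  [0,-0.46,0,-0.06,0.5,0.89,1],
  [0,-0.46,0,-0.06,0.5,0.89,1],
  [0,-0.46,0,-0.06,0.5,0.89,1],
  [0,0,0,0,0,0,1],
])

```text
time_s: 5.0
eef_pos: [0.4466, 0.2605, 0.1449]
eef_rot: [0.674, -0.673, -0.213, 0.217]
wrist_force: [-0.3, 0.4, -0.7]
opening: 0.998
```

```bash
python3 - <<'E'
from h import *
plan([.445,.2575,.002],35.4)
im,d=ctrl.camera("wrist");cal=ctrl.get_calibration("wrist");print(cal)
cv2.imwrite("pics/w1.png",im);np.save("w1d.npy",d)
print(d[::60,::80].round(3))
for b in ctrl.silhouettes("handle_center","wrist"):
    print(b["p"],b["pixels"].sum(),np.argwhere(b["pixels"]).mean(0)[::-1])
E
```

```text
t 5.0 p [0.4466 0.2605 0.1449] toolx yaw 35.36 tooly [-0.005 -0.001 -1.   ] q [ 0.3   0.15  1.83  0.    1.17 -0.32] F [-0.3  0.4 -0.7] open 0.998
shift tool units (now frame) [-0.08  4.76 -0.06]
  yaw 35.4 rotvec/6 [-0.02 -0.01 -0.04] shift in goal frame [-0.1   4.76 -0.05]
  yaw 215.4 rotvec/6 [ 0.07 29.99 -0.04] shift in goal frame [0.1  4.76 0.05]
{'intrinsics': array([[325.1922621 ,   0.        , 278.85702454],
       [  0.        , 325.1922621 , 203.4806014 ],
       [  0.        ,   0.        ,   1.        ]]), 'R': array([[ 0.81601953,  0.57801765, -0.00277802],
       [ 0.55775046, -0.78612733,  0.26630479],
       [ 0.15174499, -0.21885935, -0.96388487]]), 't': array([-0.51366472, -0.05772881,  0.2849532 ])}
[[0.233 0.242 0.247 0.25  0.248 0.246 0.24 ]
 [0.254 0.26  0.24  0.265 0.264 0.262 0.245]
 [0.275 0.278 0.279 0.278 0.278 0.276 0.264]
 [0.294 0.    0.293 0.293 0.293 0.291 0.29 ]
 [0.314 0.311 0.309 0.308 0.308 0.307 0.308]
 [0.34  0.09  0.107 0.326 0.326 0.105 0.089]
 [0.376 0.088 0.063 0.074 0.074 0.063 0.088]]
0.95 7641 [276.6060725  192.12197356]
0.9 3582 [102.80206588 277.78001117]
0.83 1057 [337.50141911  15.7615894 ]
0.67 3918 [119.0877999  104.34660541]
```

View pics/w1.png

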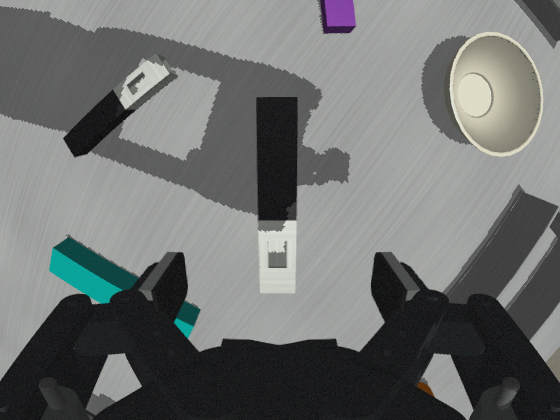

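```bash
cat >> h.py <<'E'
def wrist_cloud(d,cal):
    K=cal["intrinsics"];v,u=np.mgrid[:420,:560]
    x=(u-K[0,2])/K[0,0];y=(v-K[1,2])/K[1,1];r=np.hypot(x,y)+1e-9
    s=np.tan(np.minimum(r,1.5))/r
    P=np.stack([x*s*d,y*s*d,d],-1);return (P-cal["t"])@cal["R"]
E
python3 - <<'E'
from h import *
d=np.load("w1d.npy");cal=ctrl.get_calibration("wrist");W=wrist_cloud(d,cal)
s=ctrl.silhouettes("handle_center","wrist")[0]["pixels"]&(d>0)
w=W[s];print(np.percentile(w[:,2],[5,50,95]).round(4))
m=(w[:,2]>.026)&(w[:,2]<.038);r=cv2.minAreaRect((w[m][:,:2]*1000).astype(np.float32));print(r)
E
```

```text
[0.0062 0.0339 0.035 ]
((448.2846374511719, 254.51446533203125), (32.22624206542969, 170.59832763671875), 35.21805191040039)
```

The wrist view shows the handle running from (277,97) to (278,293), centred between the jaws, with the hole at (278,250). Measured yaw is 35.2°, which agrees with the top view. I'm descending.

>>> step_arm([
  [0,0,0,-0.04,0.8,-0.06,1],
  [0,0,0,-0.04,0.8,-0.06,1],
  [0,0,0,0,0.8,0,1],
  [0,0,0,0,0.8,0,1],
  [0,0,0,0,0.8,0,1],
  [0,0,0,0,0.4,0,1],
  [0,0,0,0,0,0,1],
])

```text
time_s: 5.85
eef_pos: [0.4499, 0.2537, 0.0143]
eef_rot: [-0.674, 0.674, 0.212, -0.214]
wrist_force: [-0.4, 0.6, 1.1]
opening: 1.0
```

```bash
python3 - <<'E'
from h import *
plan([.4465,.2565,.003],35.3)
E
```

```text
t 5.85 p [0.4499 0.2537 0.0143] toolx yaw 35.05 tooly [-0.002 -0.001 -1.   ] q [ 0.28  0.37  1.88 -0.    0.89 -0.33] F [-0.4  0.6  1.1] open 1.0
shift tool units (now frame) [-0.04  0.38  0.14]
  yaw 35.3 rotvec/6 [-0.01 -0.04 -0.02] shift in goal frame [-0.04  0.38  0.14]
  yaw 215.3 rotvec/6 [ 3.000e-02  2.996e+01 -1.000e-02] shift in goal frame [ 0.04  0.38 -0.14]
```

>>> step_arm([
  [0,-0.04,0,-0.04,0.38,0.14,1],
  [0,0,0,0,0,0,1],
  [0,0,0,0,0,0,0.2],
  [0,0,0,0,0,0,0],
  [0,0,0,0,0,0,0],
  [0,0,0,0,0,0,0],
  [0,0,0,0,0,0,0],
  [0,0,0,0,0,0,0],
  [0,0,0,0,0,0,0],
  [0,0,0,0,0,0,0],
])

```text
time_s: 6.85
eef_pos: [0.4474, 0.2576, 0.0045]
eef_rot: [-0.674, 0.674, 0.215, -0.214]
wrist_force: [-0.2, 0.1, 6.4]
opening: 0.365
```

```bash
python3 - <<'E'
from h import *
plan([.4465,.2565,.12],4)
E
```

```text
t 6.85 p [0.4474 0.2576 0.0045] toolx yaw 35.37 tooly [ 0.001  0.    -1.   ] q [ 0.29  0.38  1.89 -0.    0.87 -0.33] F [-0.2  0.1  6.4] open 0.365
shift tool units (now frame) [-0.04 -3.85 -0.01]
  yaw 4 rotvec/6 [0.   5.23 0.01] shift in goal frame [-0.03 -3.85 -0.03]
  yaw 184 rotvec/6 [ 1.000e-02 -2.477e+01 -0.000e+00] shift in goal frame [ 0.03 -3.85  0.03]
```

>>> step_arm([
  [0,0,0,0,-0.5,0,0],
  [0,0,0,0,-0.9,0,0],
  [0,0,0,0,-0.9,0,0],
  [0,0,0,0,-0.9,0,0],
  [0,0,0,0,-0.4,0,0],
  [0,0,0,0,0,0,0],
])

```text
time_s: 7.45
eef_pos: [0.4478, 0.2577, 0.1131]
eef_rot: [-0.674, 0.674, 0.216, -0.214]
wrist_force: [0.3, -0.1, -3.9]
opening: 0.367
```

```bash
python3 - <<'E'
from h import *
plan([.5364,.0706,.11],4);twist([.5364,.0706,.11],4,8)
im,d=ctrl.camera("scene");cv2.imwrite("pics/s2.png",im)
E
```

```text
t 7.45 p [0.4478 0.2577 0.1131] toolx yaw 35.38 tooly [ 0.003  0.001 -1.   ] q [ 0.29  0.19  1.85  0.    1.09 -0.33] F [ 0.3 -0.1 -3.9] open 0.367
shift tool units (now frame) [-1.2   0.11 -6.8 ]
  yaw 4 rotvec/6 [0.   5.23 0.03] shift in goal frame [ 2.51  0.1  -6.43]
  yaw 184 rotvec/6 [  0.04 -24.77  -0.  ] shift in goal frame [-2.51  0.1   6.43]
n 8 rot/6deg [0.    0.654 0.004] shift/30mm(old axes) [ 0.056  0.014 -0.872] (new axes) [ 0.116  0.013 -0.866]
```

View pics/s2.png

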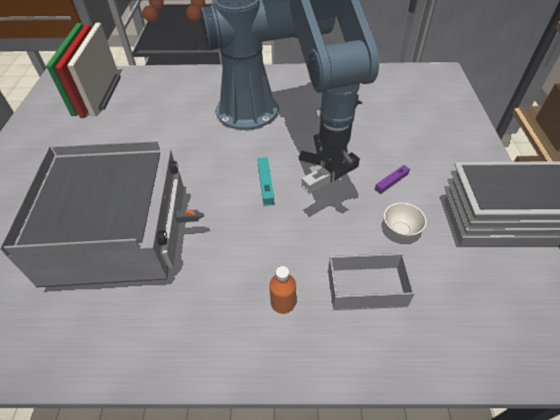

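The handle is lifted, with its mouth end at scene (313,180). I'm moving to the pre-insert pose.

>>> step_arm([
  [0,0.65,0,0.08,0,-0.87,0],
  [0,0.65,0,0.08,0,-0.87,0],
  [0,0.65,0,0.08,0,-0.87,0],
  [0,0.65,0,0.08,0,-0.87,0],
  [0,0.65,0,0.08,0,-0.87,0],
  [0,0.65,0,0.08,0,-0.87,0],
  [0,0.65,0,0.08,0,-0.87,0],
  [0,0.65,0,0.08,0,-0.87,0],
  [0,0,0,0,0,0,0],
])

```text
time_s: 8.4
eef_pos: [0.5403, 0.07, 0.1096]
eef_rot: [-0.706, 0.707, 0.023, -0.025]
wrist_force: [-0.4, 1.5, -1.9]
opening: 0.365
```

```bash
python3 - <<'E'
from h import *
plan([.5364,.0706,.059],4)
im,d=ctrl.camera("wrist");cal=ctrl.get_calibration("wrist")
cv2.imwrite("pics/w3.png",im);np.save("w3d.npy",d)
im2,d2=ctrl.camera("top");cv2.imwrite("pics/t3.png",im2);np.save("t3d.npy",d2)
im3,d3=ctrl.camera("scene");cv2.imwrite("pics/s3.png",im3);np.save("s3d.npy",d3)
cv2.imwrite("pics/ts3.png",np.hstack([cv2.resize(im2[140:260,260:420],(400,300)),cv2.resize(im3[140:260,150:310],(400,300))]))
W=wrist_cloud(d,cal);np.save("W3.npy",W)
for th in("handle_center","stub_tip"):
  for b in ctrl.silhouettes(th,"wrist"):
    s=b["pixels"]&(d>0);w=W[s];print(th,b["p"],s.sum(),np.argwhere(s).mean(0)[::-1].round(),w.mean(0).round(3),np.percentile(w[:,2],[5,50,95]).round(3))
E
```

```text
t 8.4 p [0.5403 0.07   0.1096] toolx yaw 3.9 tooly [-0.003 -0.001 -1.   ] q [-0.09  0.26  1.78 -0.    1.11 -0.16] F [-0.4  1.5 -1.9] open 0.365
shift tool units (now frame) [-0.12  1.69  0.03]
  yaw 4 rotvec/6 [ 0.01 -0.02 -0.03] shift in goal frame [-0.13  1.69  0.03]
  yaw 184 rotvec/6 [5.000e-02 2.998e+01 1.000e-02] shift in goal frame [ 0.13  1.69 -0.03]
handle_center 0.76 23033 [279. 198.] [0.536 0.106 0.137] [0.136 0.137 0.138]
handle_center 0.73 1719 [13. 31.] [0.276 0.222 0.015] [0.002 0.016 0.024]
handle_center 0.57 7298 [ 94. 183.] [0.385 0.082 0.027] [0.003 0.032 0.033]
```

View pics/w3.png

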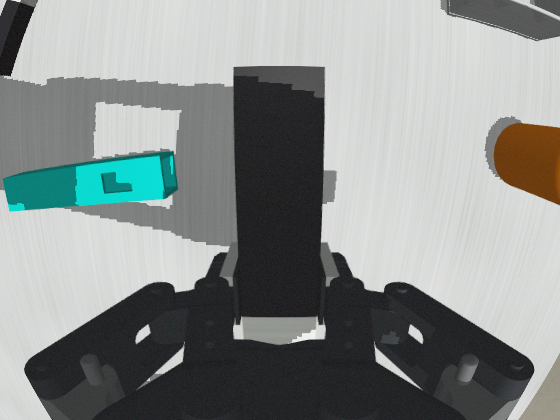

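View pics/ts3.png

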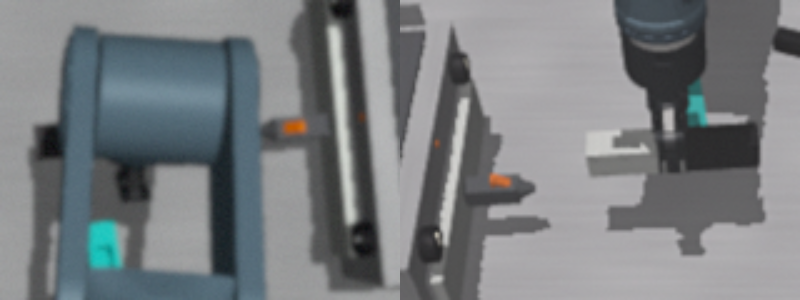

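```bash
python3 - <<'E'
from h import *
W=np.load("W3.npy");m=(W[...,2]>.13)&(W[...,2]<.142)&(W[...,1]>.07)&(W[...,1]<.2)&(abs(W[...,0]-.54)<.04)
w=W[m];r=cv2.minAreaRect((w[:,:2]*1000).astype(np.float32));print("wrist black",r,w[:,1].max())
for a,b in((.085,.1),(.1,.115),(.115,.13),(.13,.145)):
    s=w[(w[:,1]>a)&(w[:,1]<b)];print((a+b)/2,np.percentile(s[:,0],[1,99]).round(4),s[:,2].mean().round(4))
cal=ctrl.get_calibration("scene");K=cal["intrinsics"];R=cal["R"];t=cal["t"];d=np.load("s3d.npy")
v,u=np.mgrid[:420,:560]
W=(np.stack([(u-K[0,2])/K[0,0]*d,(v-K[1,2])/K[1,1]*d,d],-1)-t)@R
m=(W[...,2]>.126)&(W[...,2]<.146)&(W[...,1]>-.06)&(W[...,1]<.2)&(abs(W[...,0]-.54)<.05)&(u<306)
w=W[m]
for y in np.arange(-.02,.17,.01):
    s=w[abs(w[:,1]-y)<.005]
    if len(s)>3: print("scene y %.3f x %.4f..%.4f z %.4f n %d"%(y,s[:,0].min(),s[:,0].max(),np.median(s[:,2]),len(s)))
print("mouth y min",np.sort(w[:,1])[:8].round(4),"end",np.sort(w[:,1])[-8:].round(4))
m=(W[...,2]>.074)&(W[...,2]<.088)&(W[...,1]>-.16)&(W[...,1]<-.06)&(abs(W[...,0]-.55)<.03)
w=W[m]
for y in np.arange(-.15,-.06,.01):
    s=w[abs(w[:,1]-y)<.005]
    if len(s)>3: print("stub y %.3f x %.4f..%.4f z %.4f"%(y,s[:,0].min(),s[:,0].max(),np.median(s[:,2])))
# front angle: drawer front / griddle points
import itertools
for n,f in(("top","t3d.npy"),("scene","s3d.npy")):
    cal=ctrl.get_calibration(n);K=cal["intrinsics"];d=np.load(f)
    W=(np.stack([(u-K[0,2])/K[0,0]*d,(v-K[1,2])/K[1,1]*d,d],-1)-cal["t"])@cal["R"]
    a=W[(W[...,2]>.094)&(W[...,2]<.112)&(W[...,1]<-.13)&(W[...,1]>-.19)&(W[...,0]>.43)&(W[...,0]<.66)]
    xs=[];ys=[]
    for x in np.arange(.44,.66,.01):
        s=a[abs(a[:,0]-x)<.005]
        if len(s)>2: xs.append(x);ys.append(s[:,1].max())
    p=np.polyfit(xs,ys,1);print(n,"front slope deg",np.degrees(np.arctan(p[0])),"resid",np.std(np.polyval(p,xs)-ys),"y at .55",np.polyval(p,.55))
E
```

```text
wrist black ((537.6011352539062, 113.2503662109375), (58.273704528808594, 86.4909896850586), 0.11418518424034119) 0.15651021736097903
0.0925 [0.521  0.5524] 0.1368
0.10750000000000001 [0.5199 0.5513] 0.1368
0.1225 [0.5187 0.5503] 0.1369
0.1375 [0.5176 0.5491] 0.1369
scene y -0.010 x 0.5300..0.5623 z 0.1387 n 43
scene y 0.000 x 0.5290..0.5616 z 0.1384 n 52
scene y 0.010 x 0.5301..0.5618 z 0.1386 n 53
scene y 0.020 x 0.5289..0.5617 z 0.1371 n 42
scene y 0.030 x 0.5270..0.5605 z 0.1371 n 43
scene y 0.040 x 0.5246..0.5598 z 0.1380 n 53
scene y 0.050 x 0.5250..0.5592 z 0.1389 n 46
scene y 0.060 x 0.5540..0.5632 z 0.1317 n 9
scene y 0.070 x 0.5653..0.5699 z 0.1344 n 12
scene y 0.080 x 0.5395..0.5696 z 0.1330 n 10
scene y 0.090 x 0.5246..0.5559 z 0.1381 n 50
scene y 0.100 x 0.5210..0.5549 z 0.1382 n 50
scene y 0.110 x 0.5205..0.5541 z 0.1384 n 51
scene y 0.120 x 0.5199..0.5536 z 0.1389 n 54
scene y 0.130 x 0.5192..0.5529 z 0.1388 n 52
scene y 0.140 x 0.5201..0.5519 z 0.1388 n 52
scene y 0.150 x 0.5172..0.5523 z 0.1387 n 55
scene y 0.160 x 0.5180..0.5508 z 0.1385 n 13
mouth y min [-0.0133 -0.0131 -0.013  -0.0129 -0.0124 -0.0121 -0.0118 -0.0116] end [0.1552 0.1552 0.1553 0.1553 0.1574 0.1574 0.1574 0.1575]
stub y -0.150 x 0.5211..0.5465 z 0.0832
stub y -0.140 x 0.5308..0.5790 z 0.0823
stub y -0.130 x 0.5400..0.5619 z 0.0826
stub y -0.120 x 0.5399..0.5620 z 0.0822
stub y -0.110 x 0.5346..0.5610 z 0.0817
stub y -0.100 x 0.5350..0.5600 z 0.0826
stub y -0.090 x 0.5362..0.5594 z 0.0818
stub y -0.080 x 0.5422..0.5566 z 0.0780
top front slope deg 3.6837634796474714 resid 0.0005016601704004667 y at .55 -0.14235700423177472
scene front slope deg 3.917855646983617 resid 0.00029088927311478986 y at .55 -0.14408000819632638
```

>>> step_arm([
  [0,0.07,0,-0.1,0.7,0,0],
  [0,0,0,0,0.7,0,0],
  [0,0,0,0,0.3,-0.5,0],
  [0,0,0,0,0,-0.8,0],
  [0,0,0,0,0,0,0],
  [0,0,0,0,0,0,0],
])

```text
time_s: 9.25
eef_pos: [0.5406, 0.0332, 0.0611]
eef_rot: [0.707, -0.707, -0.023, 0.023]
wrist_force: [-0.2, -0.1, -2.1]
opening: 0.364
```

```bash
cat > m.py <<'E'
from h import *
import sys
tag=sys.argv[1]
p,R,o=pose();plan(p,3.8)
im,d=ctrl.camera("scene");cal=ctrl.get_calibration("scene");K=cal["intrinsics"]
x0=int(sys.argv[2]) if len(sys.argv)>2 else 150
cv2.imwrite(f"pics/s{tag}.png",cv2.resize(im[150:270,x0:x0+160],(800,600),interpolation=cv2.INTER_CUBIC))
v,u=np.mgrid[:420,:560]
W=(np.stack([(u-K[0,2])/K[0,0]*d,(v-K[1,2])/K[1,1]*d,d],-1)-cal["t"])@cal["R"]
np.save(f"Ws{tag}.npy",W)
zt=p[2]+.0289
for nm,lo,hi,y0,y1 in(("handle",zt-.006,zt+.006,p[1]-.1,p[1]+.1),("stub",.076,.088,-.16,p[1]-.09)):
    w=W[(W[...,2]>lo)&(W[...,2]<hi)&(W[...,1]>y0)&(W[...,1]<y1)&(abs(W[...,0]-.545)<.045)]
    for y in np.arange(-.15,.16,.01):
        s=w[abs(w[:,1]-y)<.005]
        if len(s)>3: print(nm,"y %.3f x %.4f..%.4f mid %.4f z %.4f"%(y,s[:,0].min(),s[:,0].max(),(s[:,0].min()+s[:,0].max())/2,np.median(s[:,2])))
    if len(w): print("  ymin",np.sort(w[:,1])[:4].round(4),"ymax",np.sort(w[:,1])[-4:].round(4))
E
python3 m.py 4
```

```text
t 9.25 p [0.5406 0.0332 0.0611] toolx yaw 3.71 tooly [ 0.  0. -1.] q [-0.16  0.33  1.81  0.    1.   -0.22] F [-0.2 -0.1 -2.1] open 0.364
shift tool units (now frame) [0. 0. 0.]
  yaw 3.8 rotvec/6 [-0.   -0.01  0.  ] shift in goal frame [0. 0. 0.]
  yaw 183.8 rotvec/6 [-1.000e-02  2.999e+01 -0.000e+00] shift in goal frame [0. 0. 0.]
handle y -0.050 x 0.5297..0.5639 mid 0.5468 z 0.0903
handle y -0.040 x 0.5279..0.5628 mid 0.5453 z 0.0903
handle y -0.030 x 0.5283..0.5632 mid 0.5458 z 0.0899
handle y -0.020 x 0.5287..0.5616 mid 0.5451 z 0.0891
handle y -0.010 x 0.5263..0.5605 mid 0.5434 z 0.0899
handle y 0.000 x 0.5254..0.5590 mid 0.5422 z 0.0897
handle y 0.010 x 0.5248..0.5597 mid 0.5423 z 0.0900
handle y 0.030 x 0.5675..0.5704 mid 0.5690 z 0.0868
handle y 0.040 x 0.5366..0.5700 mid 0.5533 z 0.0890
handle y 0.050 x 0.5220..0.5575 mid 0.5398 z 0.0904
handle y 0.060 x 0.5227..0.5555 mid 0.5391 z 0.0897
handle y 0.070 x 0.5212..0.5564 mid 0.5388 z 0.0899
handle y 0.080 x 0.5230..0.5552 mid 0.5391 z 0.0902
handle y 0.090 x 0.5208..0.5539 mid 0.5374 z 0.0905
handle y 0.100 x 0.5213..0.5545 mid 0.5379 z 0.0904
handle y 0.110 x 0.5203..0.5526 mid 0.5364 z 0.0900
handle y 0.120 x 0.5274..0.5510 mid 0.5392 z 0.0893
  ymin [-0.0533 -0.0529 -0.0528 -0.0526] ymax [0.1171 0.1171 0.1172 0.1172]
stub y -0.150 x 0.5031..0.5444 mid 0.5237 z 0.0824
stub y -0.140 x 0.5397..0.5895 mid 0.5646 z 0.0827
stub y -0.130 x 0.5390..0.5625 mid 0.5507 z 0.0828
stub y -0.120 x 0.5399..0.5612 mid 0.5506 z 0.0825
stub y -0.110 x 0.5350..0.5629 mid 0.5490 z 0.0828
stub y -0.100 x 0.5352..0.5618 mid 0.5485 z 0.0830
stub y -0.090 x 0.5364..0.5582 mid 0.5473 z 0.0813
stub y -0.080 x 0.5420..0.5570 mid 0.5495 z 0.0787
  ymin [-0.1479 -0.1477 -0.1475 -0.1473] ymax [-0.0784 -0.0783 -0.0763 -0.0762]
```

View pics/s4.png

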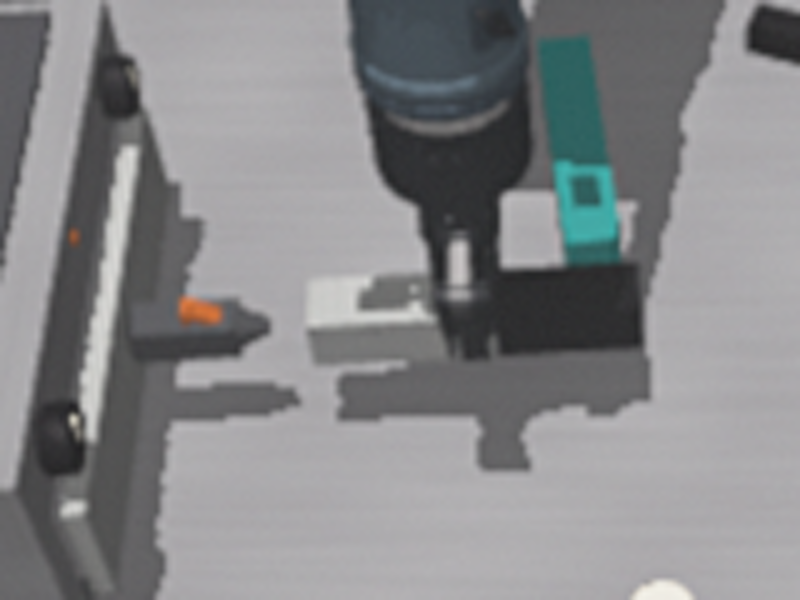

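>>> step_arm([
  [0,0,0,-0.04,0.08,0,0],
  [0,0,0,0,0,-0.4,0],
  [0,0,0,0,0,-0.4,0],
  [0,0,0,0,0,-0.2,0],
  [0,0,0,0,0,-0.2,0],
  [0,0,0,0,0,0,0],
])

```text
time_s: 9.9
eef_pos: [0.5417, -0.0034, 0.0586]
eef_rot: [-0.707, 0.707, 0.023, -0.023]
wrist_force: [0.3, 0.0, -2.2]
opening: 0.36
```

```bash
python3 m.py 5
```

```text
t 9.9 p [ 0.5417 -0.0034  0.0586] toolx yaw 3.68 tooly [ 0. -0. -1.] q [-0.23  0.33  1.81 -0.    1.   -0.29] F [ 0.3  0.  -2.2] open 0.36
shift tool units (now frame) [0. 0. 0.]
  yaw 3.8 rotvec/6 [ 0.   -0.02  0.  ] shift in goal frame [0. 0. 0.]
  yaw 183.8 rotvec/6 [-0.   29.98  0.  ] shift in goal frame [0. 0. 0.]
handle y -0.100 x 0.5367..0.5583 mid 0.5475 z 0.0835
handle y -0.090 x 0.5303..0.5638 mid 0.5471 z 0.0870
handle y -0.080 x 0.5296..0.5642 mid 0.5469 z 0.0875
handle y -0.070 x 0.5301..0.5630 mid 0.5465 z 0.0878
handle y -0.060 x 0.5301..0.5647 mid 0.5474 z 0.0869
handle y -0.050 x 0.5312..0.5625 mid 0.5468 z 0.0875
handle y -0.040 x 0.5276..0.5615 mid 0.5445 z 0.0874
handle y -0.030 x 0.5253..0.5615 mid 0.5434 z 0.0873
handle y -0.010 x 0.5717..0.5734 mid 0.5726 z 0.0869
handle y 0.000 x 0.5700..0.5721 mid 0.5710 z 0.0861
handle y 0.010 x 0.5244..0.5612 mid 0.5428 z 0.0880
handle y 0.020 x 0.5237..0.5569 mid 0.5403 z 0.0879
handle y 0.030 x 0.5240..0.5563 mid 0.5402 z 0.0877
handle y 0.040 x 0.5240..0.5563 mid 0.5401 z 0.0874
handle y 0.050 x 0.5218..0.5567 mid 0.5392 z 0.0876
handle y 0.060 x 0.5199..0.5558 mid 0.5379 z 0.0875
handle y 0.070 x 0.5201..0.5555 mid 0.5378 z 0.0876
handle y 0.080 x 0.5212..0.5548 mid 0.5380 z 0.0871
  ymin [-0.1025 -0.1025 -0.1023 -0.1022] ymax [0.0813 0.0813 0.0815 0.0815]
stub y -0.150 x 0.5013..0.5531 mid 0.5272 z 0.0824
stub y -0.140 x 0.5385..0.5891 mid 0.5638 z 0.0825
stub y -0.130 x 0.5397..0.5622 mid 0.5509 z 0.0830
stub y -0.120 x 0.5378..0.5617 mid 0.5497 z 0.0825
stub y -0.110 x 0.5359..0.5615 mid 0.5487 z 0.0822
stub y -0.100 x 0.5367..0.5609 mid 0.5488 z 0.0831
stub y -0.090 x 0.5370..0.5578 mid 0.5474 z 0.0824
  ymin [-0.1479 -0.1478 -0.1476 -0.1475] ymax [-0.0946 -0.0944 -0.0943 -0.0939]
```

View pics/s5.png

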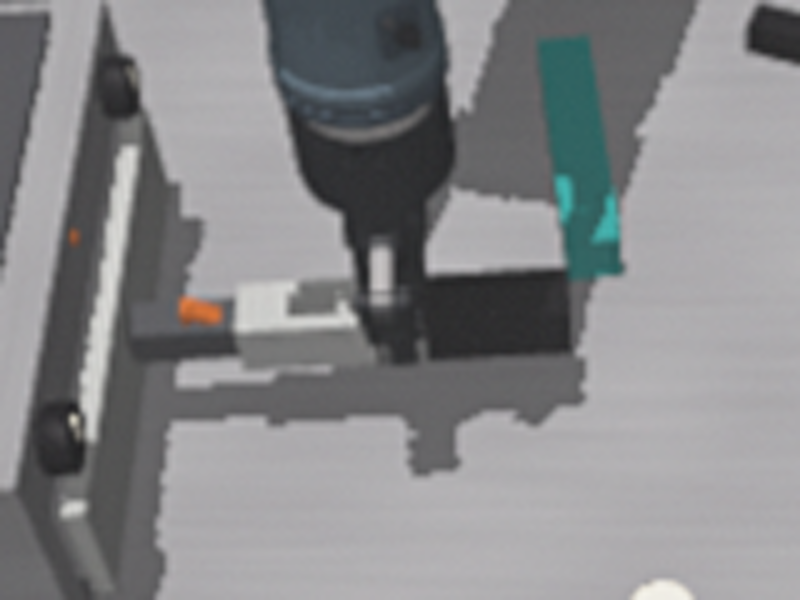

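>>> step_arm([
  [0,0,0,0,0,-0.3,0],
  [0,0,0,0,0,-0.3,0],
  [0,0,0,0,0,-0.3,0],
  [0,0,0,0,0,-0.1,0],
  [0,0,0,0,0,0,0],
])

```text
time_s: 10.45
eef_pos: [0.544, -0.0335, 0.0589]
eef_rot: [-0.706, 0.707, 0.023, -0.023]
wrist_force: [-0.4, -1.6, 0.3]
opening: 0.366
```

>>> step_arm([
  [0,0,0,0,0,-0.2,0],
  [0,0,0,0,0,-0.2,0],
  [0,0,0,0,0,-0.1,0],
  [0,0,0,0,0,0,0],
])

```text
time_s: 10.85
eef_pos: [0.5446, -0.048, 0.0586]
eef_rot: [-0.706, 0.707, 0.023, -0.023]
wrist_force: [0.2, -1.9, 1.0]
opening: 0.364
```

```bash
python3 m.py 6 130
```

```text
t 10.85 p [ 0.5446 -0.048   0.0586] toolx yaw 3.73 tooly [ 0.    -0.001 -1.   ] q [-0.3   0.34  1.8  -0.    1.   -0.37] F [ 0.2 -1.9  1. ] open 0.364
shift tool units (now frame) [0. 0. 0.]
  yaw 3.8 rotvec/6 [ 0.01 -0.01  0.  ] shift in goal frame [0. 0. 0.]
  yaw 183.8 rotvec/6 [-1.000e-02  2.999e+01  1.000e-02] shift in goal frame [0. 0. 0.]
handle y -0.150 x 0.5207..0.5771 mid 0.5489 z 0.0879
handle y -0.140 x 0.5392..0.5892 mid 0.5642 z 0.0838
handle y -0.130 x 0.5337..0.5673 mid 0.5505 z 0.0879
handle y -0.120 x 0.5336..0.5666 mid 0.5501 z 0.0876
handle y -0.110 x 0.5335..0.5665 mid 0.5500 z 0.0877
handle y -0.100 x 0.5336..0.5646 mid 0.5491 z 0.0857
handle y -0.090 x 0.5307..0.5641 mid 0.5474 z 0.0874
handle y -0.080 x 0.5308..0.5632 mid 0.5470 z 0.0876
handle y -0.050 x 0.5723..0.5750 mid 0.5736 z 0.0844
handle y -0.040 x 0.5283..0.5732 mid 0.5508 z 0.0869
handle y -0.030 x 0.5261..0.5607 mid 0.5434 z 0.0873
handle y -0.020 x 0.5265..0.5605 mid 0.5435 z 0.0876
handle y -0.010 x 0.5264..0.5585 mid 0.5424 z 0.0880
handle y 0.000 x 0.5276..0.5576 mid 0.5426 z 0.0875
handle y 0.010 x 0.5241..0.5581 mid 0.5411 z 0.0875
handle y 0.020 x 0.5238..0.5574 mid 0.5406 z 0.0871
handle y 0.030 x 0.5239..0.5569 mid 0.5404 z 0.0872
handle y 0.040 x 0.5427..0.5548 mid 0.5487 z 0.0885
  ymin [-0.1479 -0.1476 -0.1474 -0.1474] ymax [0.0356 0.0356 0.0356 0.0362]
stub y -0.150 x 0.5031..0.5691 mid 0.5361 z 0.0829
stub y -0.140 x 0.5392..0.5892 mid 0.5642 z 0.0819
  ymin [-0.1494 -0.1494 -0.1492 -0.1491] ymax [-0.139  -0.1382 -0.1382 -0.1381]
```

View pics/s6.png

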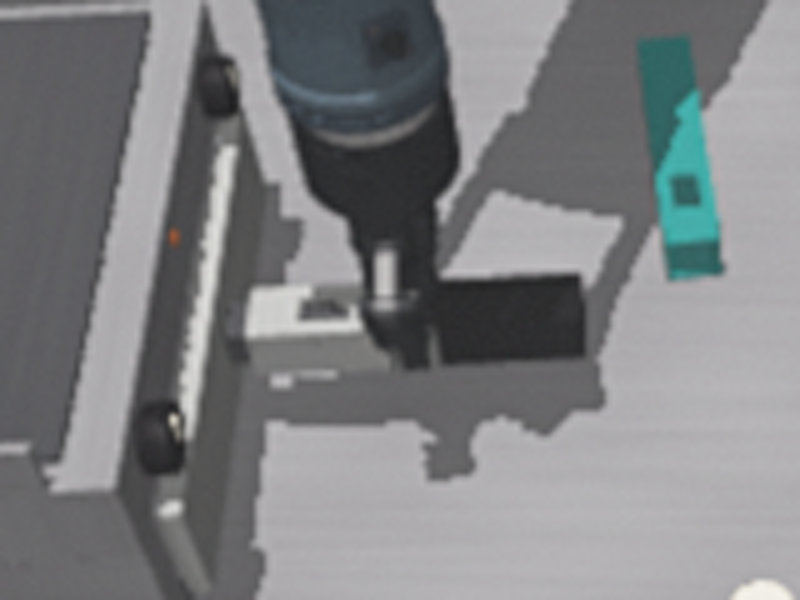

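>>> step_arm([
  [0,0,0,0,0,-0.15,0],
  [0,0,0,0,0,-0.15,0],
  [0,0,0,0,0,-0.1,0],
  [0,0,0,0,0,0,0],
])

```text
time_s: 11.3
eef_pos: [0.5449, -0.0598, 0.0581]
eef_rot: [-0.707, 0.707, 0.023, -0.023]
wrist_force: [0.2, -0.4, -2.3]
opening: 0.362
```

```bash
python3 m.py 7 130 | head -3
```

```text
t 11.3 p [ 0.5449 -0.0598  0.0581] toolx yaw 3.72 tooly [-0.001 -0.    -1.   ] q [-0.33  0.34  1.79 -0.    1.   -0.39] F [ 0.2 -0.4 -2.3] open 0.362
shift tool units (now frame) [0. 0. 0.]
  yaw 3.8 rotvec/6 [ 0.   -0.01 -0.01] shift in goal frame [0. 0. 0.]
```

View pics/s7.png

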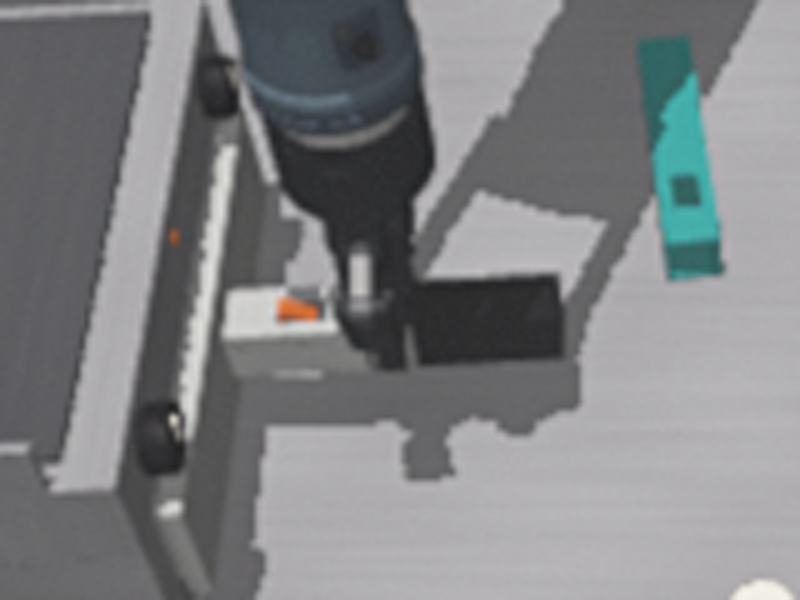

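The orange button is up in the hole at crop (298,308). I'll nudge to seat it, then pull.

>>> step_arm([
  [0,0,0,0,0,-0.06,0],
  [0,0,0,0,0,0,0],
  [0,0,0,0,0,0,0],
])

```text
time_s: 11.65
eef_pos: [0.5449, -0.0607, 0.0581]
eef_rot: [0.707, -0.707, -0.023, 0.024]
wrist_force: [-1.7, 1.1, -3.7]
opening: 0.364
```

>>> step_arm([
  [0,0,0,0,0,0.2,0],
  [0,0,0,0,0,0.3,0],
  [0,0,0,0,0,0.3,0],
  [0,0,0,0,0,0.3,0],
  [0,0,0,0,0,0.3,0],
  [0,0,0,0,0,0.3,0],
  [0,0,0,0,0,0.3,0],
  [0,0,0,0,0,0.3,0],
  [0,0,0,0,0,0,0],
])

```text
time_s: 12.55
eef_pos: [0.5407, 0.0095, 0.0585]
eef_rot: [0.707, -0.706, -0.024, 0.024]
wrist_force: [-0.6, 0.4, -3.0]
opening: 0.37
```

```bash
python3 m.py 8 130 | head -1
```

```text
t 12.55 p [0.5407 0.0095 0.0585] toolx yaw 3.82 tooly [-0.     0.001 -1.   ] q [-0.2   0.33  1.81  0.    1.   -0.27] F [-0.6  0.4 -3. ] open 0.37
```

View pics/s8.png

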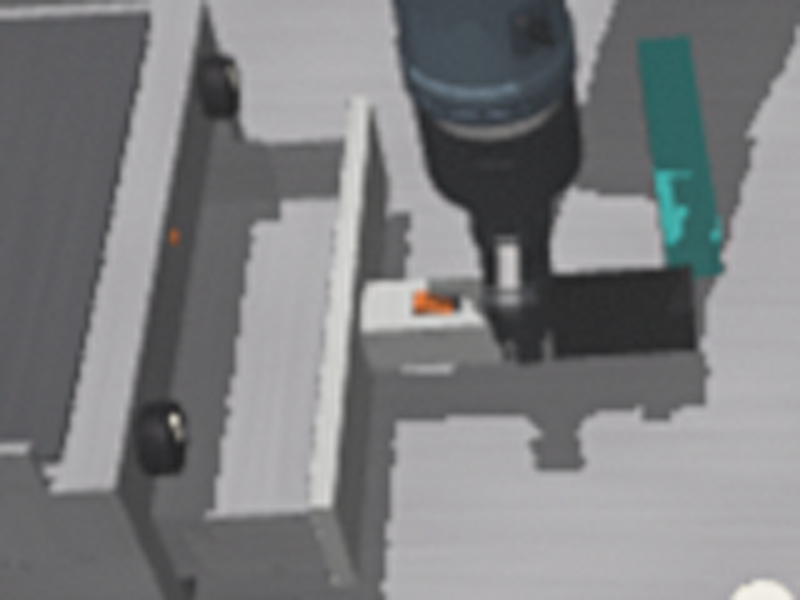

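The drawer is following, about 70 mm out, with the button still up. I'll pull the last 20 mm to the stop.

>>> step_arm([
  [0,0,0,0,0,0.2,0],
  [0,0,0,0,0,0.2,0],
  [0,0,0,0,0,0.1,0],
  [0,0,0,0,0,0.1,0],
  [0,0,0,0,0,0,0],
])

```text
time_s: 13.1
eef_pos: [0.5396, 0.0263, 0.0585]
eef_rot: [0.707, -0.707, -0.023, 0.023]
wrist_force: [0.4, 0.4, -2.7]
opening: 0.364
```

```bash
python3 m.py 9 130 | head -1
```

```text
t 13.1 p [0.5396 0.0263 0.0585] toolx yaw 3.76 tooly [ 0.  0. -1.] q [-0.17  0.33  1.82  0.    1.   -0.24] F [ 0.4  0.4 -2.7] open 0.364
```

>>> step_arm([
  [0,0,0,0,0,0.1,0],
  [0,0,0,0,0,0.05,0],
  [0,0,0,0,0,0,0],
])

```text
time_s: 13.45
eef_pos: [0.5391, 0.0305, 0.0584]
eef_rot: [0.707, -0.707, -0.023, 0.023]
wrist_force: [0.1, -0.1, -2.8]
opening: 0.363
```

```bash
python3 m.py 10 130 | grep -v stub; python3 - <<'E'
import numpy as np
W=np.load("Ws10.npy")
a=W[(W[...,2]>.06)&(W[...,2]<.12)&(W[...,1]>-.12)&(W[...,1]<-.02)&(abs(W[...,0]-.6)<.02)]
print("drawer front y at x=.6", np.percentile(a[:,1],[50,90,98]))
E
```

```text
t 13.45 p [0.5391 0.0305 0.0584] toolx yaw 3.75 tooly [-0.  0. -1.] q [-0.16  0.33  1.82  0.    1.   -0.23] F [ 0.1 -0.1 -2.8] open 0.363
shift tool units (now frame) [0. 0. 0.]
  yaw 3.8 rotvec/6 [-0.   -0.01 -0.  ] shift in goal frame [0. 0. 0.]
  yaw 183.8 rotvec/6 [ 1.000e-02  2.999e+01 -0.000e+00] shift in goal frame [0. 0. 0.]
handle y -0.060 x 0.5027..0.5779 mid 0.5403 z 0.0872
handle y -0.050 x 0.5311..0.5889 mid 0.5600 z 0.0883
handle y -0.040 x 0.5270..0.5614 mid 0.5442 z 0.0872
handle y -0.030 x 0.5263..0.5608 mid 0.5435 z 0.0877
handle y -0.020 x 0.5278..0.5603 mid 0.5441 z 0.0874
handle y -0.010 x 0.5286..0.5595 mid 0.5440 z 0.0859
handle y 0.000 x 0.5256..0.5580 mid 0.5418 z 0.0868
handle y 0.010 x 0.5233..0.5574 mid 0.5403 z 0.0863
handle y 0.030 x 0.5665..0.5701 mid 0.5683 z 0.0855
handle y 0.040 x 0.5249..0.5690 mid 0.5470 z 0.0876
handle y 0.050 x 0.5203..0.5565 mid 0.5384 z 0.0871
handle y 0.060 x 0.5211..0.5537 mid 0.5374 z 0.0875
handle y 0.070 x 0.5197..0.5537 mid 0.5367 z 0.0874
handle y 0.080 x 0.5194..0.5541 mid 0.5368 z 0.0873
handle y 0.090 x 0.5204..0.5537 mid 0.5370 z 0.0875
handle y 0.100 x 0.5188..0.5521 mid 0.5355 z 0.0877
handle y 0.110 x 0.5173..0.5517 mid 0.5345 z 0.0874
  ymin [-0.0597 -0.0596 -0.0595 -0.0594] ymax [0.1145 0.1145 0.1145 0.1145]
  ymin [-0.0597 -0.0596 -0.0595 -0.0595] ymax [-0.0597 -0.0596 -0.0595 -0.0595]
drawer front y at x=.6 [-0.05472754 -0.05258215 -0.05210716]
```

View pics/s10.png

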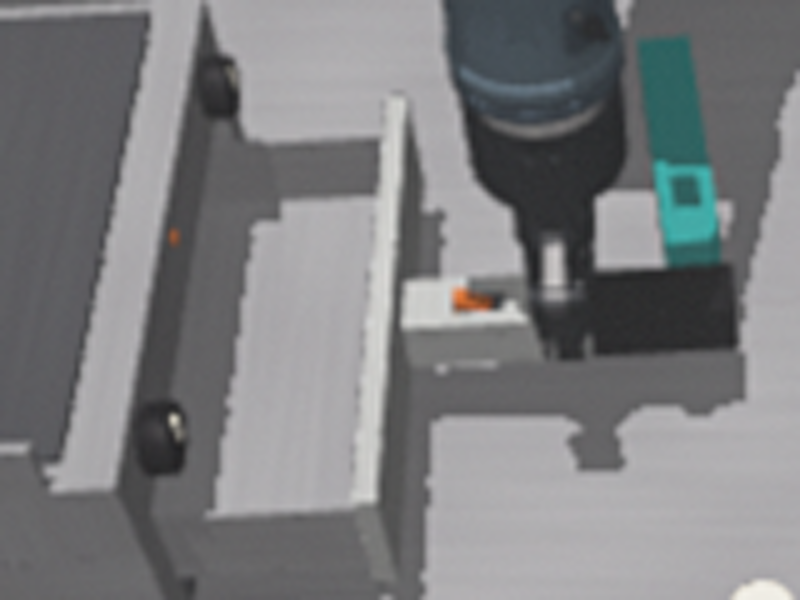

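>>> step_arm([
  [0,0,0,0,0,0.06,0],
  [0,0,0,0,0,0.06,0],
  [0,0,0,0,0,0,0],
  [0,0,0,0,0,0,0],
])

```text
time_s: 13.9
eef_pos: [0.5392, 0.0314, 0.0584]
eef_rot: [-0.705, 0.708, 0.023, -0.023]
wrist_force: [-0.7, -12.6, -4.3]
opening: 0.367
```

The pull force rose to 12.6 N, so the drawer is at its stop. I'll relax, open and rise.

>>> step_arm([
  [0,0,0,0,0,-0.09,0],
  [0,0,0,0,0,0,0],
  [0,0,0,0,0,0,0.7],
  [0,0,0,0,0,0,0.7],
  [0,0,0,0,0,0,0.7],
  [0,0,0,0,0,0,0.7],
  [0,0,0,0,0,0,0.7],
])

```text
time_s: 14.6
eef_pos: [0.5394, 0.0313, 0.0586]
eef_rot: [0.707, -0.707, -0.023, 0.023]
wrist_force: [-0.6, -0.2, -0.0]
opening: 0.702
```

>>> step_arm([
  [0,0,0,0,-0.3,0,0.7],
  [0,0,0,0,-0.7,0,0.7],
  [0,0,0,0,-0.9,0,0.7],
  [0,0,0,0,-0.9,0,0.7],
  [0,0,0,0,-0.9,0,0.7],
  [0,0,0,0,-0.9,0,0.7],
  [0,0,0,0,0,0,0.7],
  [0,0,0,0,0,0,0.7],
])

```text
time_s: 15.4
eef_pos: [0.5397, 0.0311, 0.1975]
eef_rot: [-0.707, 0.707, 0.024, -0.022]
wrist_force: [0.1, -1.0, -0.5]
opening: 0.697
```

```bash
python3 m.py 11 130|head -1; python3 - <<'E'
from h import *
W=np.load("Ws11.npy")
a=W[(W[...,2]>.06)&(W[...,2]<.12)&(W[...,1]>-.12)&(W[...,1]<-.02)&(abs(W[...,0]-.6)<.02)]
print("drawer front y at x=.6", np.percentile(a[:,1],[50,90,98]))
w=W[(W[...,2]>.08)&(W[...,2]<.095)&(W[...,1]>-.06)&(W[...,1]<.14)&(abs(W[...,0]-.54)<.03)]
for y in(-.03,-.01,0,.02,.04,.06,.08,.1):
    s=w[abs(w[:,1]-y)<.005]; print(y,s[:,0].min().round(4),s[:,0].max().round(4),np.median(s[:,2]).round(4))
im,d=ctrl.camera("scene");cv2.imwrite("pics/s11f.png",im)
for th in("sauce","pan","bowl"):
  for b in ctrl.boxes_of(th,"scene")[:1]:
    c=ctrl.get_calibration("scene");print(th,b["p"],(c["R"].T@(np.array(b["point"])-c["t"])).round(3))
E
```

```text
t 15.4 p [0.5397 0.0311 0.1975] toolx yaw 3.75 tooly [ 0.002 -0.    -1.   ] q [-0.16  0.14  1.73  0.    1.27 -0.23] F [ 0.1 -1.  -0.5] open 0.697
drawer front y at x=.6 [-0.05439786 -0.05199996 -0.05129074]
-0.03 0.5254 0.5606 0.0876
-0.01 0.5265 0.5593 0.0856
0 0.5252 0.5592 0.085
0.02 0.525 0.5565 0.0849
0.04 0.5222 0.5571 0.0837
0.06 0.523 0.5554 0.0828
0.08 0.5235 0.5529 0.0814
0.1 0.5187 0.552 0.0809
sauce 0.65 [0.774 0.13  0.09 ]
pan 0.81 [0.711 0.336 0.021]
```

View pics/s11.png

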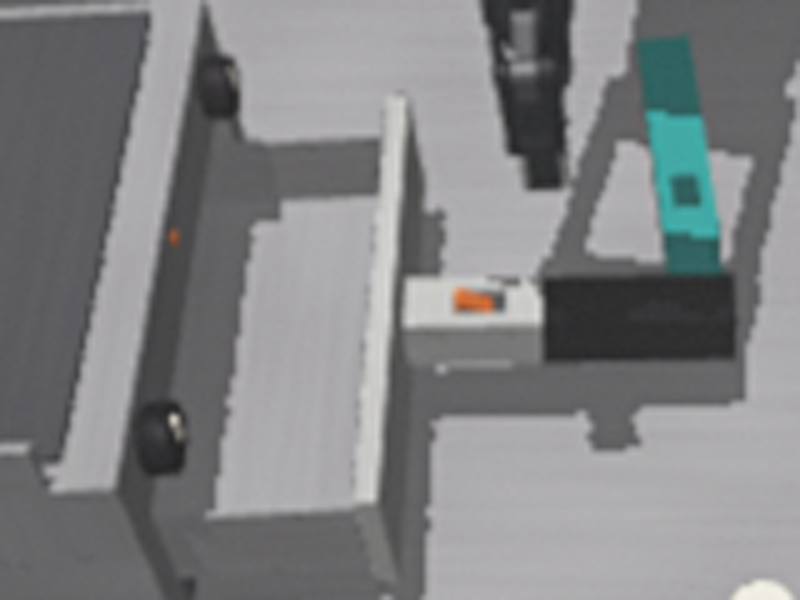

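View pics/s11f.png

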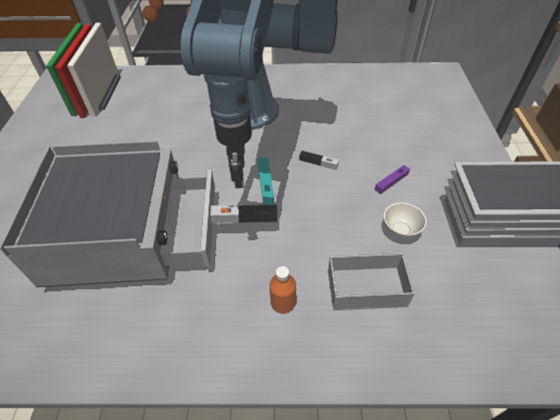

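```bash
python3 -c "
from bench import ctrl
print(ctrl.hand_in())"
```

```text
the job is handed in; nothing more can be done
None
```

I slid the large black and aluminium handle onto the stub until the orange button popped up. I then used it to pull the drawer to its stop, let go, raised the gripper clear and handed the job in at about 15.5 s.

**Last checks**
- **Button:** it shows up through the hole in the last picture, after letting go.
- **Drawer:** its front sits about 89 mm further out than at the start, and the pull force rose to 12.6 N at the stop.
- **Handle:** it sags about 3° on the stub now that it is released, which is inside the 0.15 rad limit.
- **Gripper:** it is open and clear of the handle, at z = 0.197 m.
- **Other things on the counter:** the bottle and pan read within 3 mm of where they started. The network did not report the bowl in the last picture, but by eye it is where it was.

**Disagreement:** the cameras differed by up to about 4 mm on the handle and 1 to 2 mm on the stub. I lined up on the scene camera, which agreed with the arm's own position, and the handle went on with only small forces.

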